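Cap the four fluid reservoirs

TASK

Close the four open reservoirs on the workshop bench: put each coloured cap on the reservoir whose collar has the same colour, right down over its filler neck so that it sits level, and let go. Leave the black cap and the steel pulley where they are.

Things in the scene. Friction and masses are not known exactly. Their poses are not given: they have to be found in the camera images.
- blue_cap: Blue plastic filler cap with ribbed side, standing on the bench open side down: upright cylinder 55 mm across, 30 mm tall, bore 46 mm across and 24 mm deep (closed top 6 mm thick). Origin: centre of its open lower rim; z up through the closed top. Loose, 25 to 50 g.
- yellow_cap: Yellow plastic filler cap with ribbed side, standing on the bench open side down: upright cylinder 55 mm across, 30 mm tall, bore 46 mm across and 24 mm deep (closed top 6 mm thick). Origin: centre of its open lower rim; z up through the closed top. Loose, 25 to 50 g.
- green_cap: Green plastic filler cap with ribbed side, standing on the bench open side down: upright cylinder 55 mm across, 30 mm tall, bore 46 mm across and 24 mm deep (closed top 6 mm thick). Origin: centre of its open lower rim; z up through the closed top. Loose, 25 to 50 g.
- red_cap: Red plastic filler cap with ribbed side, standing on the bench open side down: upright cylinder 55 mm across, 30 mm tall, bore 46 mm across and 24 mm deep (closed top 6 mm thick). Origin: centre of its open lower rim; z up through the closed top. Loose, 25 to 50 g.
- black_cap: Black plastic filler cap with ribbed side, standing on the bench open side down: upright cylinder 55 mm across, 30 mm tall, bore 46 mm across and 24 mm deep (closed top 6 mm thick). Origin: centre of its open lower rim; z up through the closed top. Loose, 25 to 50 g. It has no reservoir and stays where it is.
- pulley: Bare steel belt pulley lying flat, 60 mm across, 24 mm tall, grooved round its edge. Origin: centre of its underside, z up. Loose, 150 g; it stays where it is.
- blue_tank: White reservoir fixed to the bench, box 50 mm tall, x -40 to 60, y +-36 mm (small steel feet to y +-58), round blue collar (68 mm across, top at 54 mm) at its upright white neck. Neck 34 mm across up to 72 mm, tapering to 22 mm at its top at 82 mm. Origin: on the bench under the neck's axis; z up. A cap fully on rests on the neck's top, its open rim 58 mm above this origin.
- yellow_tank: White reservoir fixed to the bench, box 50 mm tall, x -40 to 60, y +-36 mm (small steel feet to y +-58), round yellow collar (68 mm across, top at 54 mm) at its upright white neck. Neck 34 mm across up to 72 mm, tapering to 22 mm at its top at 82 mm. Origin: on the bench under the neck's axis; z up. A cap fully on rests on the neck's top, its open rim 58 mm above this origin.
- green_tank: White reservoir fixed to the bench, box 50 mm tall, x -40 to 60, y +-36 mm (small steel feet to y +-58), round green collar (68 mm across, top at 54 mm) at its upright white neck. Neck 34 mm across up to 72 mm, tapering to 22 mm at its top at 82 mm. Origin: on the bench under the neck's axis; z up. A cap fully on rests on the neck's top, its open rim 58 mm above this origin.
- red_tank: White reservoir fixed to the bench, box 50 mm tall, x -40 to 60, y +-36 mm (small steel feet to y +-58), round red collar (68 mm across, top at 54 mm) at its upright white neck. Neck 34 mm across up to 72 mm, tapering to 22 mm at its top at 82 mm. Origin: on the bench under the neck's axis; z up. A cap fully on rests on the neck's top, its open rim 58 mm above this origin.
There are look-alikes about, which are no part of the job. Several things look just like the blue_cap: the one meant starts farthest from the robot's base.

How it is judged:
By the outcome, as a careful person would: the job done as asked, in the order asked, and still so for the second after the job is handed in, with the robot touching nothing.
It also fails if it takes over 96 s, if anything falls off the work surface, if the arm or the gripper's body presses on something with over 40 N, if the wrist force passes 120 N, or if a joint passes its speed limit or range.

ROBOT

A 6-joint arm with a two-finger parallel gripper is mounted at the origin on the work surface. World frame = base frame: x ahead of the robot, y to its left, z up, the work surface at z = 0. Lengths are in m, angles in rad, forces in N, time in s.
With the tool pointing down it reaches from about 0.375 to 0.9 m from the base axis. Payload 3.1 kg.
Tool frame: the origin (TCP) lies midway between the tips of the shut fingers; the grasp point (between the pads) lies 19 mm behind it; y points along the fingers, z is the direction in which the jaws open and shut, and the axes are right-handed (so a half turn about y gives the same grasp; the last joint's range is limited). The gripper opens to 85 mm and grips with 20 to 120 N. Pads are 22 mm wide; open, the fingers measure 114 mm over their backs; the gripper's body (76 mm by 85 mm) begins 54 mm behind the grasp point. The pads swing forward as they close: fully open they stand 13 mm farther back than shut.
Start: joints at [0.96, 0.527, 1.433, -0, 1.181, -0.178], TCP at [0.262, 0.567, 0.231] pointing down, gripper open.
Joint ranges: [-3.08, 3.08], [-0.75, 2.2], [0.22, 2.44], [-1.43, 4.57], [0, 2.65], [-2.85, 2.85]. Speed limits (rad/s): [2.79, 2.79, 3.14, 3.14, 3.14, 3.14].

INTERFACE

Orientations are given as a 3x3 rotation matrix whose columns are the frame's x, y, z axes.
In Python, from bench import r gives the robot as it stands.
- The arm moves only by the shell command python3 -m inch 'ROWS' [FORCE]. ROWS is JSON, a list of rows, each a list of 3 entries, a list of its own where there are three numbers: the turn, a rotation vector about the tool's x, y, z in degrees, then the shift along the tool's x, y, z in m, then the opening, from 0 (shut) to 1 (fully open). In form: [[[rx, ry, rz], [dx, dy, dz], hand], ...]. A call has 1 to 12 rows; each row shifts and turns the commanded pose from where the row before left it, along the tool's axes as they then stand; what a row does not reach is not made up. A row lasts 1/10 s, in which the tool goes at most 50 mm and 8.59 degrees, less where a joint would pass 70% of its speed; a pose out of reach is approached as far as the arm can. A call with a gripper value outside its range is refused whole. The fingers move at their own pace and stop on an object; FORCE is the grip in N (left out, the last holds). Time passes only in rows, so rows that do not move let the fingers close. It gives the time, the measured TCP pose, the force and the opening at its end, in the units of the state.
- r.read_state(): the state, without advancing time (a new reading comes with each control period).
- r.get_image(name): name is "scene" or "top"; returns the picture (384x512x3 uint8, red, green, blue); there is no depth.
- r.calibration(name): a dict with "fx", "fy", "cx", "cy" (pixels), "extrinsics" (4x4, takes a point from world to camera coordinates). Camera axes: x right, y down, z forward; pixel columns grow to the right and rows downward; lengths in m; the calibration is good to about 2 mm. A picture is of the moment at which its call begins. calibration takes no time and is no camera call.
- r.job_done(): hands the job in, once; it reports no verdict.
The state is a dict: "t": time; "joint_pos": joint angles; "joint_vel": joint speeds; "effort": joint torques, N m; "position": TCP position; "tool_rot": TCP orientation; "force": force on the tool from outside, world axes, zero at the start; "moment": the same for the moment, N m; "gripper_width": finger opening in m.
Only numpy, scipy, OpenCV 4.12 (cv2) and the standard library are available. Lean on these libraries where they do the work, as an engineer would, in place of code of your own. Each camera call takes 0.05 s, during which the arm holds its last target.

## Working session

There is one attempt and no reset: what is moved stays moved. The work goes in short steps, Python scripts to look and compute and a shell command to move; the robot and the scene stay as the last step left them, time stands still between calls to the robot, and variables do not carry over. Pictures are saved under pics/ and viewed, and the job is handed in when it is done.

```bash
ls; mkdir -p pics
python3 - <<'E'
from bench import r
import cv2,numpy as np
s=r.read_state(); print({k:np.round(v,3).tolist() for k,v in s.items()})
for n in("scene","top"):
    im=r.get_image(n); cv2.imwrite(f"pics/{n}0.png",im[:,:,::-1]); np.save(f"{n}0.npy",im)
    c=r.calibration(n); print(n,{k:np.round(v,3).tolist() for k,v in c.items()})
E
```

```text
pics
{'t': 0.0, 'joint_pos': [0.959, 0.528, 1.434, 0.0, 1.181, -0.178], 'joint_vel': [0.001, -0.002, 0.002, -0.001, 0.002, 0.001], 'effort': [0.001, -44.235, -17.803, -0.0, 0.008, 0.0], 'position': [0.262, 0.567, 0.23], 'tool_rot': [[0.908, -0.001, 0.419], [-0.419, -0.002, 0.908], [-0.0, -1.0, -0.002]], 'force': [0.503, 0.511, 0.332], 'moment': [-0.014, 0.016, -0.003], 'gripper_width': 0.085}
scene {'fx': 409.026, 'fy': 409.026, 'cx': 256.766, 'cy': 195.928, 'extrinsics': [[0.222, 0.975, -0.023, -0.113], [0.601, -0.155, -0.784, -0.258], [-0.768, 0.16, -0.62, 1.474], [0.0, 0.0, 0.0, 1.0]]}
top {'fx': 464.462, 'fy': 464.462, 'cx': 255.13, 'cy': 187.382, 'extrinsics': [[-0.026, -1.0, 0.004, 0.024], [-0.995, 0.025, -0.098, 0.497], [0.098, -0.006, -0.995, 1.023], [0.0, 0.0, 0.0, 1.0]]}
```

View pics/scene0.png

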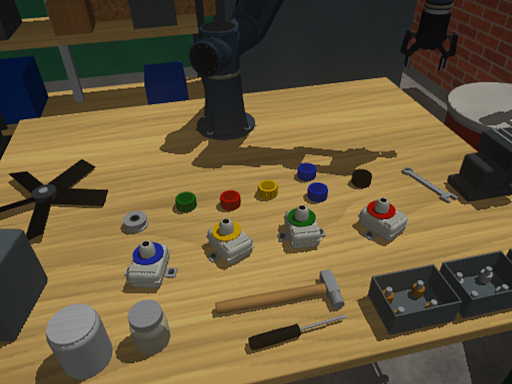

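View pics/top0.png

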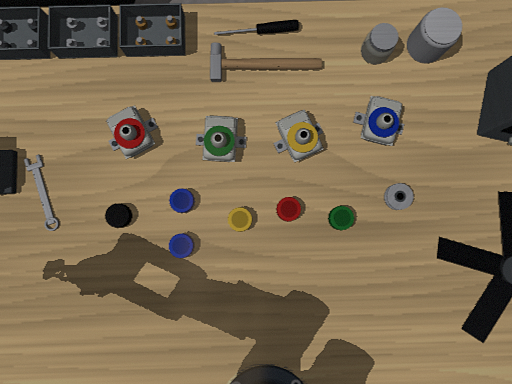

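The top view shows the caps blue (181,200), yellow (240,219), red (289,209), green (342,217) and black (119,215), and the pulley at (399,196). The collars are red (129,132), green (219,140), yellow (303,137) and blue (384,121). There are two blue candidates, (181,200) and (181,245). The base is at the bottom centre, so the one farthest from it should be (181,200). I'll measure both and check.

```bash
cat > h.py <<'E'
import cv2,numpy as np
from bench import r
RG={'blue':[(110,130)],'yellow':[(20,29)],'green':[(50,80)],'red':[(0,6),(174,180)]}
SMIN={'blue':150,'yellow':190,'green':150,'red':170}
def ray(n,px,z):
    c=r.calibration(n);E=np.array(c['extrinsics']);R=E[:3,:3];t=E[:3,3]
    d=R.T@np.array([(px[0]-c['cx'])/c['fx'],(px[1]-c['cy'])/c['fy'],1]);o=-R.T@t
    return (o+d*(z-o[2])/d[2]),o,d
def mask(im,c):
    h=cv2.cvtColor(im,cv2.COLOR_RGB2HSV);m=np.zeros(h.shape[:2],np.uint8)
    for a,b in RG[c]: m|=cv2.inRange(h,(a,SMIN[c],50),(b,255,255))
    return m
def blobs(im,c,amin=60):
    m=mask(im,c);out=[]
    for k in cv2.findContours(m,cv2.RETR_EXTERNAL,cv2.CHAIN_APPROX_NONE)[0]:
        if cv2.contourArea(k)<amin: continue
        hl=cv2.convexHull(k)
        f=np.zeros_like(m);cv2.fillConvexPoly(f,hl,1);M=cv2.moments(f,True)
        out.append((M['m10']/M['m00'],M['m01']/M['m00'],M['m00'],cv2.boundingRect(k)))
    return out
E
python3 - <<'E'
from h import *
for n in('top','scene'):
    im=np.load(n+'0.npy')
    for c in RG:
        for b in blobs(im,c):
            if n=='scene' and not(115<b[1]<290 and b[0]>110): continue
            print(n,c,np.round(b[:2],1),int(b[2]),b[3],'z15',np.round(ray(n,b,.015)[0][:2],4),'z52',np.round(ray(n,b,.052)[0][:2],4))
im=np.load('top0.npy');cv2.imwrite('pics/crop0.png',cv2.resize(im[180:265,100:260,::-1],None,fx=5,fy=5,interpolation=cv2.INTER_CUBIC))
cv2.imwrite('pics/crop1.png',cv2.resize(im[90:170,90:420,::-1],None,fx=2.4,fy=2.4,interpolation=cv2.INTER_CUBIC))
E
```

```text
top blue [179.3 245.4] 411 (169, 234, 21, 24) z15 [0.3719 0.1843] z52 [0.3727 0.1784]
top blue [181. 200.] 437 (170, 189, 23, 23) z15 [0.4738 0.1793] z52 [0.4711 0.1737]
top blue [383.4 121.7] 724 (369, 107, 30, 30) z15 [ 0.6432 -0.2892] z52 [ 0.6344 -0.2784]
top green [341.1 217.6] 470 (329, 206, 25, 24) z15 [ 0.4249 -0.1819] z52 [ 0.4239 -0.1749]
top green [220.3 138. ] 549 (204, 126, 30, 28) z15 [0.6143 0.0879] z52 [0.6066 0.0854]
top red [288.2 208.6] 475 (276, 197, 25, 24) z15 [ 0.4482 -0.0629] z52 [ 0.4463 -0.0601]
top red [129.1 132.8] 732 (114, 118, 31, 30) z15 [0.6318 0.2971] z52 [0.6235 0.2873]
scene blue [147.8 253.6] 530 (133, 243, 30, 22) z15 [ 0.6005 -0.2825] z52 [ 0.6384 -0.2763]
scene blue [317.8 191.8] 316 (308, 183, 20, 19) z15 [0.4764 0.1804] z52 [0.5209 0.1619]
scene blue [306.5 171.4] 282 (298, 163, 18, 18) z15 [0.3751 0.1813] z52 [0.425  0.1629]
scene yellow [226.3 230.6] 463 (212, 221, 29, 20) z15 [ 0.5682 -0.0906] z52 [ 0.6079 -0.0946]
scene yellow [267.4 189.3] 348 (258, 180, 20, 20) z15 [0.4303 0.0487] z52 [0.4773 0.0373]
scene green [301.1 217.2] 392 (288, 209, 27, 18) z15 [0.5661 0.1037] z52 [0.6059 0.0894]
scene green [185.6 198.2] 212 (176, 192, 20, 13) z15 [ 0.4133 -0.1777] z52 [ 0.4611 -0.177 ]
scene red [381.  209.7] 394 (367, 201, 29, 18) z15 [0.5892 0.3132] z52 [0.6277 0.2877]
scene red [230.  199.7] 336 (221, 190, 19, 20) z15 [ 0.45   -0.0608] z52 [ 0.4959 -0.0663]
scene red [471.8 137.5] 199 (463, 130, 18, 18) z15 [0.3283 0.7611] z52 [0.3807 0.7117]
```

View pics/crop0.png

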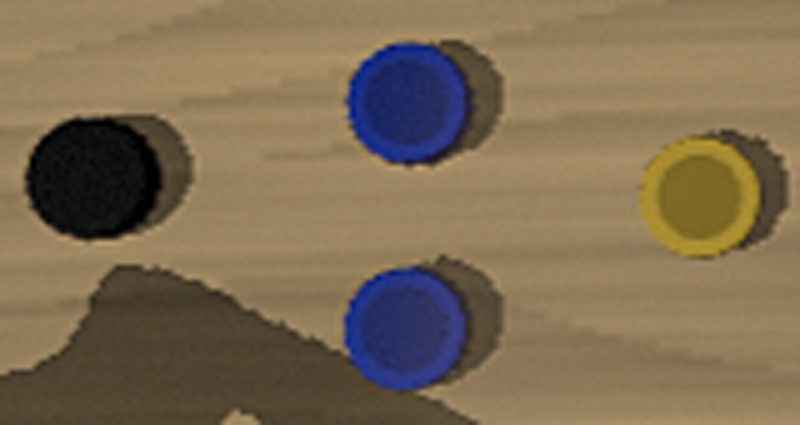

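View pics/crop1.png

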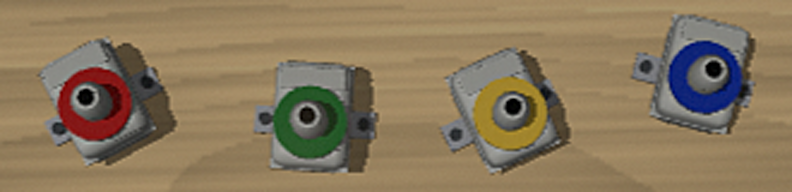

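Both views agree on where the blue caps are. One is at (0.474, 0.179), 0.507 m from the base, and the other is at (0.372, 0.184), 0.415 m away. The crop confirms that the upper one, at pixel (181,200), is the farther, so that is the cap I want. Next I'll refine the remaining positions.

```bash
cat >> h.py <<'E'
SMIN.update(blue=120,yellow=140,green=100,red=120)
RG['yellow']=[(19,32)];RG['green']=[(45,85)]
def tri(p,q):
    _,o1,d1=ray('top',p,0);_,o2,d2=ray('scene',q,0)
    d1=d1/np.linalg.norm(d1);d2=d2/np.linalg.norm(d2)
    s=np.linalg.lstsq(np.c_[d1,-d2],o2-o1,rcond=None)[0]
    a=o1+s[0]*d1;b=o2+s[1]*d2
    return (a+b)/2,np.linalg.norm(a-b)
E
sed -i 's/,50),(b/,25),(b/' h.py
python3 - <<'E'
from h import *
T=np.load('top0.npy');S=np.load('scene0.npy')
print('cam',ray('top',(0,0),0)[1],ray('scene',(0,0),0)[1])
for c in RG:
    A=[b for b in blobs(T,c)];B=[b for b in blobs(S,c) if 115<b[1]<290 and b[0]>110 and b[0]<450]
    for kind,z in(('cap',.015),('tank',.052)):
        for a in A:
            pa=ray('top',a,z)[0]
            for b in B:
                pb=ray('scene',b,z)[0]
                if np.linalg.norm(pa-pb)<.018:
                    t,g=tri(a,b);print(c,kind,np.round(a[:2],1),int(a[2]),a[3],np.round(pa[:2],4),np.round(b[:2],1),np.round(pb[:2],4),'tri',np.round(t,4),round(g,4))
# neck holes / top rings: dark hole in top view near collar
for c,(x,y),(u,v) in(('red',(128,130),(382,203)),('green',(218,139),(302,211)),('yellow',(304,134),(227,224)),('blue',(387,119),(146,245))):
    res=[]
    for im,(cx,cy) in((T,(x,y)),(S,(u,v))):
        g=cv2.cvtColor(im,cv2.COLOR_RGB2GRAY);hsv=cv2.cvtColor(im,cv2.COLOR_RGB2HSV)
        w=7 if im is T else 7
        sub=g[cy-w:cy+w+1,cx-w:cx+w+1].astype(float);m=((sub<55)&(hsv[cy-w:cy+w+1,cx-w:cx+w+1,1]<100)).astype(np.uint8)
        M=cv2.moments(m,True);res.append((cx-w+M['m10']/max(M['m00'],1),cy-w+M['m01']/max(M['m00'],1)));print(c,M['m00'],end=' ')
    t,gp=tri(*res);print(np.round(res,1).tolist(),'z82',np.round(ray('top',res[0],.082)[0][:2],4),np.round(ray('scene',res[1],.082)[0][:2],4),np.round(t,4),round(gp,4))
E
```

```text
cam [0.39533134 0.01760774 1.06611948] [ 1.31209939 -0.16542694  0.70986629]
blue cap [180.4 245.4] 467 (169, 234, 24, 24) [0.3718 0.1819] [306.5 171.4] [0.3753 0.1811] tri [0.3717 0.1823 0.0124] 0.0001
blue cap [181.2 200.1] 453 (170, 189, 23, 24) [0.4738 0.179 ] [317.4 191.9] [0.4766 0.1792] tri [0.474  0.1798 0.0129] 0.0009
blue tank [383.4 121.7] 730 (369, 107, 30, 30) [ 0.6345 -0.2783] [147.9 253.4] [ 0.6378 -0.2759] tri [ 0.6351 -0.2776  0.0498] 0.0026
yellow cap [239.6 219. ] 480 (228, 207, 24, 25) [0.4275 0.0476] [267.4 189.4] [0.4307 0.0487] tri [0.4277 0.0485 0.0127] 0.0017
yellow tank [302.1 136.8] 742 (287, 122, 31, 30) [ 0.605  -0.0961] [226.1 229.3] [ 0.6033 -0.0942] tri [ 0.6048 -0.0951  0.0535] 0.0016
green cap [340.8 217.6] 499 (328, 206, 26, 24) [ 0.4248 -0.1812] [185.6 201.5] [ 0.4277 -0.1788] tri [ 0.425  -0.1802  0.0133] 0.0027
green tank [218.7 140.3] 724 (204, 126, 30, 30) [0.6015 0.089 ] [301.  217.2] [0.6058 0.0892] tri [0.6023 0.0898 0.0488] 0.0013
red cap [288.2 208.7] 481 (276, 197, 25, 25) [ 0.4479 -0.0629] [230.  199.7] [ 0.45   -0.0608] tri [ 0.4482 -0.0618  0.0138] 0.0025
red tank [129.  132.8] 749 (114, 118, 31, 30) [0.6234 0.2874] [380.9 209.8] [0.6278 0.2873] tri [0.6244 0.2889 0.0487] 0.0012
red 39.0 red 4.0 [[127.4, 130.3], [383.5, 199.8]] z82 [0.6222 0.2828] [0.6263 0.2896] [0.6241 0.287  0.0799] 0.0073
green 24.0 green 3.0 [[219.3, 137.5], [300.7, 206.3]] z82 [0.6016 0.0855] [0.6003 0.0888] [0.6017 0.0868 0.0833] 0.0029
yellow 31.0 yellow 5.0 [[303.9, 133.6], [225.0, 220.0]] z82 [ 0.6055 -0.0968] [ 0.604  -0.0948] [ 0.6053 -0.0958  0.0833] 0.0017
blue 34.0 blue 6.0 [[387.9, 118.5], [144.7, 244.8]] z82 [ 0.6341 -0.2797] [ 0.6408 -0.2774] [ 0.6353 -0.2796  0.0774] 0.0028
```

```bash
cat > d.py <<'E'
import sys,numpy as np
from bench import r
s=r.read_state();R=np.array(s['tool_rot']);p=np.array(s['position'])
ts=[list(map(float,a.split(','))) for a in sys.argv[1:]]
print('t',round(s['t'],2),'p',p.round(4),'w',round(s['gripper_width'],4),'F',np.round(s['force'],1),'j',np.round(s['joint_pos'],2))
for t in ts:
    q=np.array(t);print(t,'shift mm',((R.T@(q-p))*1000).round(1),'len',round(np.linalg.norm(q-p)*1000));p=q
E
python3 d.py .474,.179,.10 .474,.179,-.001
```

```text
t 0.1 p [0.2617 0.5669 0.2304] w 0.0852 F [-0.2  0.6 -0.2] j [ 0.96  0.53  1.43  0.    1.18 -0.18]
[0.474, 0.179, 0.1] shift mm [ 355.4  130.8 -262.8] len 461
[0.474, 0.179, -0.001] shift mm [  0.  101.    0.2] len 101
```

```bash
python3 -m inch '[[[0,0,0],[0.0355,0.0131,-0.0263],1],[[0,0,0],[0.0355,0.0131,-0.0263],1],[[0,0,0],[0.0355,0.0131,-0.0263],1],[[0,0,0],[0.0355,0.0131,-0.0263],1],[[0,0,0],[0.0355,0.0131,-0.0263],1],[[0,0,0],[0.0355,0.0131,-0.0263],1],[[0,0,0],[0.0355,0.0131,-0.0263],1],[[0,0,0],[0.0355,0.0131,-0.0263],1],[[0,0,0],[0.0355,0.0131,-0.0263],1],[[0,0,0],[0.0355,0.0131,-0.0263],1],[[0,0,0],[0,0,0],1],[[0,0,0],[0,0,0],1]]'; python3 d.py .474,.179,.10 .474,.179,-.001
```

```text
t: 1.3
position: [0.474, 0.1787, 0.0997]
tool_rot: [[0.907, -0.002, 0.422], [-0.422, -0.0, 0.907], [-0.002, -1.0, -0.001]]
force: [0.4, -1.0, 0.2]
gripper_width: 0.0854
t 1.3 p [0.474  0.1787 0.0997] w 0.0854 F [ 0.4 -1.   0.2] j [ 0.14  0.58  1.84  0.    0.72 -1.  ]
[0.474, 0.179, 0.1] shift mm [-0.2 -0.3  0.3] len 0
[0.474, 0.179, -0.001] shift mm [2.00e-01 1.01e+02 1.00e-01] len 101
```

Tracking is accurate. I'll go straight down and close.

```bash
python3 -m inch '[[[0,0,0],[0,0.03,0],1],[[0,0,0],[0,0.03,0],1],[[0,0,0],[0,0.025,0],1],[[0,0,0],[0,0.014,0],1],[[0,0,0],[0,0,0],1],[[0,0,0],[0,0,0],0.4],[[0,0,0],[0,0,0],0],[[0,0,0],[0,0,0],0],[[0,0,0],[0,0,0],0],[[0,0,0],[0,0,0],0],[[0,0,0],[0,0,0],0],[[0,0,0],[0,0,0],0]]' 40; python3 d.py
python3 - <<'E'
from h import *
for n in("scene",):
    im=r.get_image(n);cv2.imwrite('pics/g1.png',cv2.resize(im[100:260,200:400,::-1],None,fx=4,fy=3.7))
E
```

```text
t: 2.5
position: [0.4746, 0.1803, 0.0027]
tool_rot: [[0.908, 0.002, 0.419], [-0.419, 0.001, 0.908], [0.002, -1.0, 0.002]]
force: [-1.7, 3.0, 7.3]
gripper_width: 0.0521
t 2.5 p [0.4746 0.1803 0.0027] w 0.0521 F [-1.7  3.   7.3] j [ 0.14  0.77  1.88  0.    0.5  -1.  ]
```

View pics/g1.png

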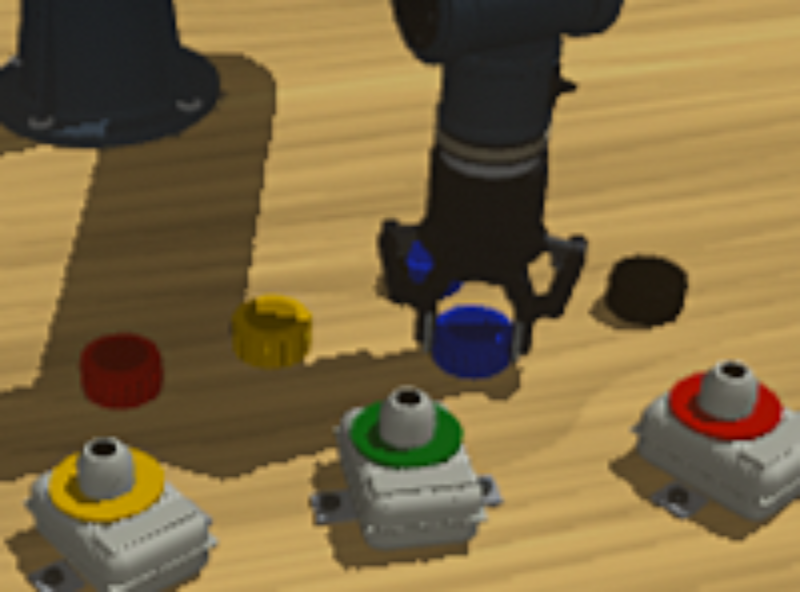

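The blue cap is between the pads, at pixel (318,191) in the full frame. The width reads 52 mm and the fingertips are lightly touching the bench, so later grasps will be a few mm higher. I'll lift now.

```bash
python3 -m inch '[[[0,0,0],[0,-0.02,0],0],[[0,0,0],[0,-0.04,0],0],[[0,0,0],[0,-0.04,0],0],[[0,0,0],[0,-0.03,0],0],[[0,0,0],[0,0,0],0],[[0,0,0],[0,0,0],0]]'; python3 d.py .635,-.278,.13 .635,-.278,.061
```

```text
t: 3.15
position: [0.4743, 0.1797, 0.1323]
tool_rot: [[0.908, 0.002, 0.419], [-0.419, 0.0, 0.908], [0.002, -1.0, 0.001]]
force: [-0.7, 0.1, -0.0]
gripper_width: 0.0523
t 3.15 p [0.4743 0.1797 0.1323] w 0.0523 F [-0.7  0.1 -0. ] j [ 0.14  0.52  1.82 -0.    0.8  -1.  ]
[0.635, -0.278, 0.13] shift mm [ 337.8    2.6 -348.1] len 485
[0.635, -0.278, 0.061] shift mm [-0.1 69.  -0.1] len 69
```

```bash
python3 -m inch '[[[0,0,0],[0.0338,0,-0.0348],0],[[0,0,0],[0.0338,0,-0.0348],0],[[0,0,0],[0.0338,0,-0.0348],0],[[0,0,0],[0.0338,0,-0.0348],0],[[0,0,0],[0.0338,0,-0.0348],0],[[0,0,0],[0.0338,0,-0.0348],0],[[0,0,0],[0.0338,0,-0.0348],0],[[0,0,0],[0.0338,0,-0.0348],0],[[0,0,0],[0.0338,0,-0.0348],0],[[0,0,0],[0.0338,0,-0.0348],0],[[0,0,0],[0,0,0],0],[[0,0,0],[0,0,0],0]]'; python3 d.py .635,-.278,.13 .635,-.278,.061
cat > snap.py <<'E'
import sys
from h import *
n,x0,y0,x1,y1,f=sys.argv[1],*map(int,sys.argv[2:6]),sys.argv[6]
im=r.get_image(n)[y0:y1,x0:x1,::-1];k=min(800/im.shape[1],600/im.shape[0])
cv2.imwrite('pics/'+f,cv2.resize(im,None,fx=k,fy=k,interpolation=cv2.INTER_CUBIC))
E
python3 snap.py scene 60 140 260 300 g2.png
```

```text
t: 4.35
position: [0.6335, -0.2786, 0.1286]
tool_rot: [[0.907, -0.004, 0.422], [-0.422, 0.003, 0.907], [-0.004, -1.0, 0.001]]
force: [-1.1, 1.3, -0.9]
gripper_width: 0.0522
t 4.35 p [ 0.6335 -0.2786  0.1286] w 0.0522 F [-1.1  1.3 -0.9] j [-0.58  0.73  1.33  0.    1.08 -1.71]
[0.635, -0.278, 0.13] shift mm [ 1.1 -1.4  1.2] len 2
[0.635, -0.278, 0.061] shift mm [ 0.3 69.  -0.1] len 69
```

View pics/g2.png

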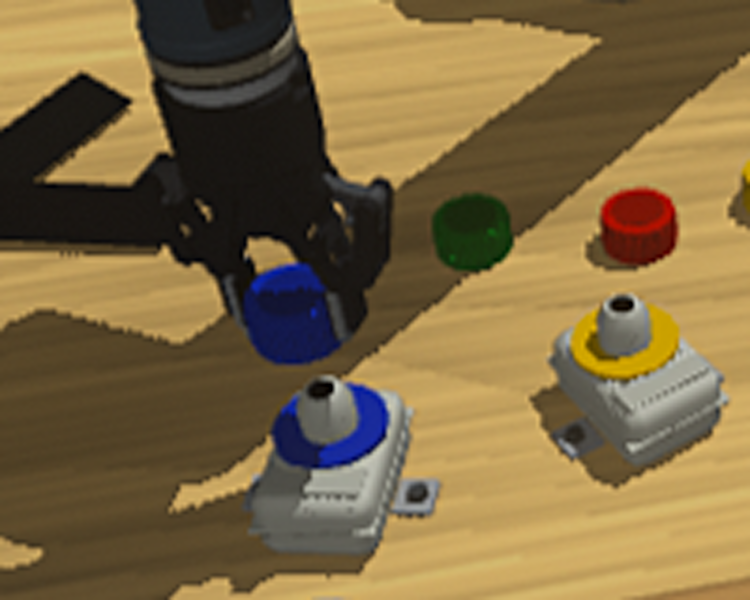

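The cap is held, but it appears left of the neck and perhaps tilted. I'll measure this before lowering.

```bash
cat > proj.py <<'E'
from h import *
def proj(n,P):
    c=r.calibration(n);E=np.array(c['extrinsics']);q=E[:3,:3]@np.array(P)+E[:3,3]
    return np.array([c['fx']*q[0]/q[2]+c['cx'],c['fy']*q[1]/q[2]+c['cy']])
E
python3 - <<'E'
from proj import *
p=np.array(r.read_state()['position']);print(p)
for dz in(-.003,.0125,.027):print(dz,proj('scene',p+[0,0,dz]).round(1),proj('top',p+[0,0,dz]).round(1))
print('neck',proj('scene',[.635,-.278,.082]).round(1),proj('top',[.635,-.278,.082]).round(1))
for n in('scene','top'):
    im=r.get_image(n)
    print(n,[(np.round(b[:2],1).tolist(),int(b[2]),b[3]) for b in blobs(im,'blue') if b[1]<290])
    x,y=(80,190) if n=='scene' else (320,60)
    o=im[y:y+110,x:x+146,::-1];cv2.imwrite(f'pics/g3{n}.png',cv2.resize(o,None,fx=5.4,fy=5.4,interpolation=cv2.INTER_CUBIC))
E
```

```text
[ 0.63322531 -0.2769837   0.12884375]
-0.003 [140.8 227.6] [392.7 113.8]
0.0125 [139.3 222.2] [395.  111.9]
0.027 [137.9 217. ] [397.2 110. ]
neck [144.3 243. ] [387.1 118.2]
scene [([147.9, 253.4], 551, (133, 242, 31, 23)), ([137.7, 223.4], 557, (125, 210, 27, 27)), ([306.5, 171.5], 278, (298, 163, 18, 18)), ([170.8, 85.0], 1109, (149, 62, 40, 42)), ([20.8, 90.1], 2681, (0, 57, 48, 68))]
top [([180.4, 245.4], 461, (169, 234, 24, 24)), ([375.4, 114.6], 118, (369, 108, 14, 14))]
```

View pics/g3scene.png

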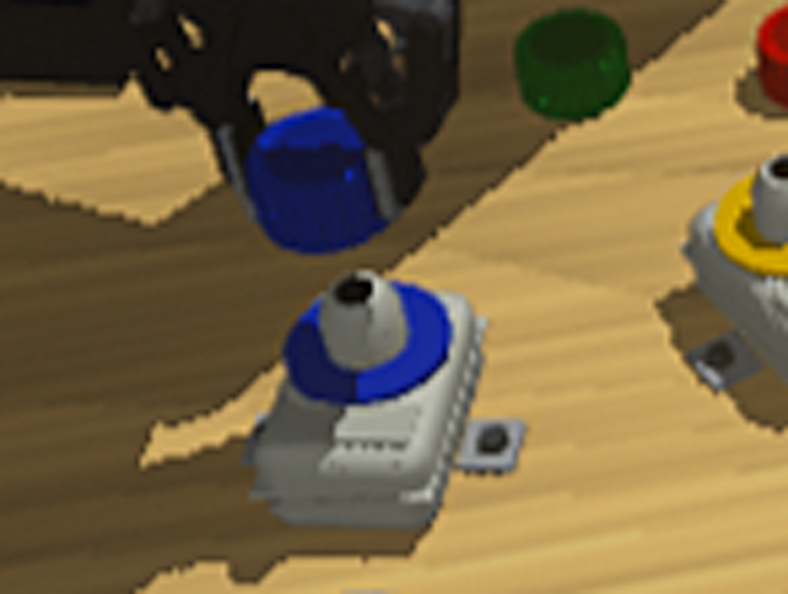

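View pics/g3top.png

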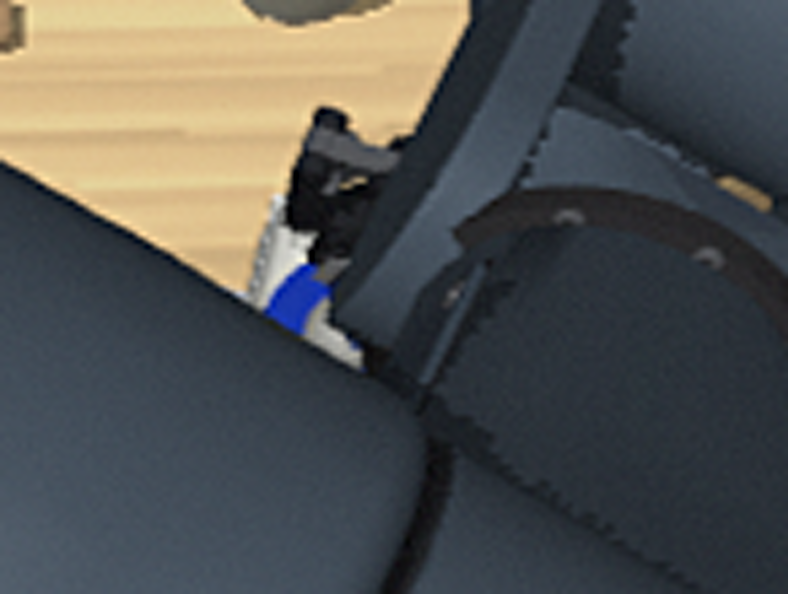

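The held cap's mask is at (137.7,223.4) and the TCP predicts (139.3,222.2). The sideways offset is therefore perspective, and the cap is aligned to within a few mm. I'll lower it slowly in stages.

```bash
python3 -m inch '[[[0,0,0],[0.001,0.02,0.001],0],[[0,0,0],[0,0.02,0],0],[[0,0,0],[0,0.013,0],0],[[0,0,0],[0,0.005,0],0],[[0,0,0],[0,0,0],0],[[0,0,0],[0,0,0],0]]'; python3 d.py .635,-.278,.061
```

```text
t: 5.1
position: [0.6368, -0.2774, 0.074]
tool_rot: [[0.908, 0.001, 0.419], [-0.419, -0.001, 0.908], [0.001, -1.0, -0.0]]
force: [-0.9, -0.4, -0.1]
gripper_width: 0.0521
t 5.1 p [ 0.6368 -0.2774  0.074 ] w 0.0521 F [-0.9 -0.4 -0.1] j [-0.57  0.8   1.36 -0.    0.98 -1.71]
[0.635, -0.278, 0.061] shift mm [-1.4 13.  -1.3] len 13
```

```bash
python3 snap.py scene 80 190 226 300 g4.png
```

```text
(no output)
```

View pics/g4.png

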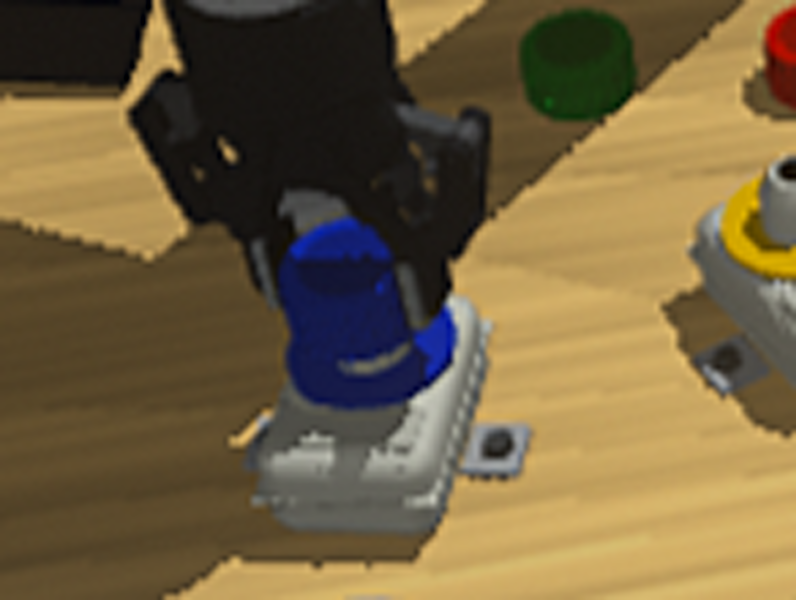

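The cap is over the neck, with the neck base just visible at (149,257) and no contact force. I'll lower the rest of the way and release.

```bash
python3 -m inch '[[[0,0,0],[-0.001,0.008,0],0],[[0,0,0],[0,0.004,0],0],[[0,0,0],[0,0,0],0],[[0,0,0],[0,0,0],0]]';  python3 d.py; python3 -m inch '[[[0,0,0],[0,0,0],0.7],[[0,0,0],[0,0,0],1],[[0,0,0],[0,0,0],1],[[0,0,0],[0,0,0],1],[[0,0,0],[0,-0.02,0],1],[[0,0,0],[0,-0.04,0],1],[[0,0,0],[0,-0.04,0],1],[[0,0,0],[0,0,0],1],[[0,0,0],[0,0,0],1]]'; python3 d.py .428,.048,.15 .428,.048,.1  .428,.048,.005; python3 snap.py scene 80 190 226 300 g5.png
```

```text
t: 5.55
position: [0.6352, -0.277, 0.0611]
tool_rot: [[0.908, -0.0, 0.419], [-0.419, 0.0, 0.908], [-0.0, -1.0, 0.0]]
force: [0.5, 0.5, 0.2]
gripper_width: 0.0523
t 5.55 p [ 0.6352 -0.277   0.0611] w 0.0523 F [0.5 0.5 0.2] j [-0.57  0.82  1.36 -0.    0.96 -1.71]
t: 6.45
position: [0.636, -0.2774, 0.163]
tool_rot: [[0.908, 0.003, 0.419], [-0.419, -0.002, 0.908], [0.003, -1.0, -0.0]]
force: [-0.1, 0.1, -0.4]
gripper_width: 0.0852
t 6.45 p [ 0.636  -0.2774  0.163 ] w 0.0852 F [-0.1  0.1 -0.4] j [-0.57  0.69  1.31 -0.    1.14 -1.71]
[0.428, 0.048, 0.15] shift mm [-325.3   11.9  208.2] len 386
[0.428, 0.048, 0.1] shift mm [-0.2 50.   0. ] len 50
[0.428, 0.048, 0.005] shift mm [-0.3 95.   0. ] len 95
```

View pics/g5.png

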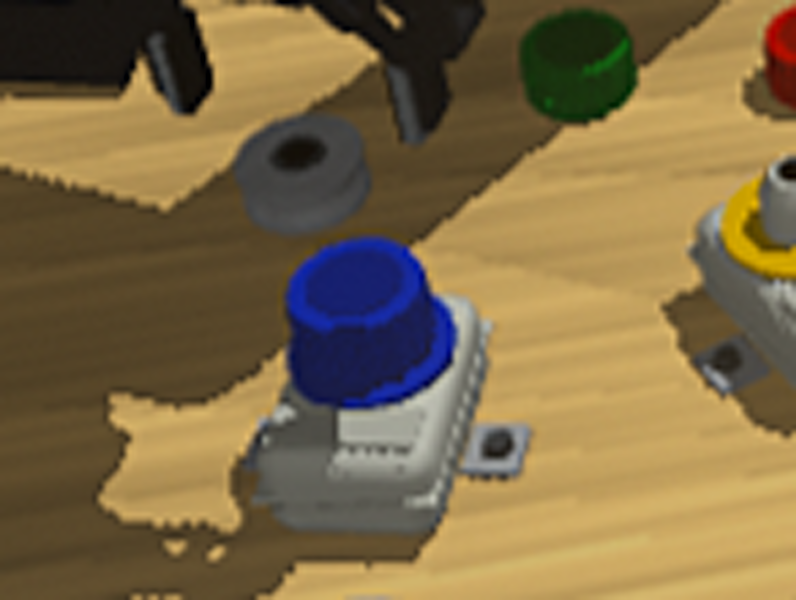

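The blue cap sits level, with its top ellipse at about (145,242). Next is yellow.

```bash
python3 -m inch '[[[0,0,0],[-0.0325,0.006,0.0208],1],[[0,0,0],[-0.0325,0.006,0.0208],1],[[0,0,0],[-0.0325,0.006,0.0208],1],[[0,0,0],[-0.0325,0.006,0.0208],1],[[0,0,0],[-0.0325,0.006,0.0208],1],[[0,0,0],[-0.0325,0.006,0.0208],1],[[0,0,0],[-0.0325,0.006,0.0208],1],[[0,0,0],[-0.0325,0.006,0.0208],1],[[0,0,0],[-0.0325,0.006,0.0208],1],[[0,0,0],[-0.0325,0.006,0.0208],1],[[0,0,0],[0,0,0],1],[[0,0,0],[0,0,0],1]]'; python3 d.py .428,.048,.005
```

```text
t: 7.7
position: [0.4262, 0.0488, 0.1004]
tool_rot: [[0.909, -0.003, 0.418], [-0.418, 0.0, 0.909], [-0.003, -1.0, -0.001]]
force: [0.6, 0.2, -0.2]
gripper_width: 0.0856
t 7.7 p [0.4262 0.0488 0.1004] w 0.0856 F [ 0.6  0.2 -0.2] j [-0.15  0.52  2.03 -0.    0.6  -1.29]
[0.428, 0.048, 0.005] shift mm [ 2.2 95.4  0.1] len 95
```

```bash
python3 -m inch '[[[0,0,0],[0.001,0.03,0],1],[[0,0,0],[0,0.03,0],1],[[0,0,0],[0,0.022,0],1],[[0,0,0],[0,0.013,0],1],[[0,0,0],[0,0,0],1],[[0,0,0],[0,0,0],0.4],[[0,0,0],[0,0,0],0],[[0,0,0],[0,0,0],0],[[0,0,0],[0,0,0],0],[[0,0,0],[0,0,0],0],[[0,0,0],[0,0,0],0],[[0,0,0],[0,0,0],0]]'; python3 -m inch '[[[0,0,0],[0,-0.02,0],0],[[0,0,0],[0,-0.04,0],0],[[0,0,0],[0,-0.04,0],0],[[0,0,0],[0,-0.03,0],0],[[0,0,0],[0,0,0],0],[[0,0,0],[0,0,0],0]]'; python3 d.py .605,-.096,.133 .605,-.096,.065
```

```text
t: 8.9
position: [0.4293, 0.0474, 0.0073]
tool_rot: [[0.908, 0.003, 0.419], [-0.419, -0.001, 0.908], [0.003, -1.0, 0.001]]
force: [-0.3, -2.7, 7.1]
gripper_width: 0.0528
t: 9.5
position: [0.4286, 0.0478, 0.137]
tool_rot: [[0.908, 0.002, 0.419], [-0.419, -0.0, 0.908], [0.002, -1.0, 0.001]]
force: [-0.2, 0.8, -0.4]
gripper_width: 0.0528
t 9.5 p [0.4286 0.0478 0.137 ] w 0.0528 F [-0.2  0.8 -0.4] j [-0.15  0.44  2.    0.    0.7  -1.29]
[0.605, -0.096, 0.133] shift mm [220.4   4.4 -56.6] len 228
[0.605, -0.096, 0.065] shift mm [-0.1 68.  -0. ] len 68
```

```bash
python3 snap.py scene 180 120 380 270 y1.png
```

```text
(no output)
```

View pics/y1.png

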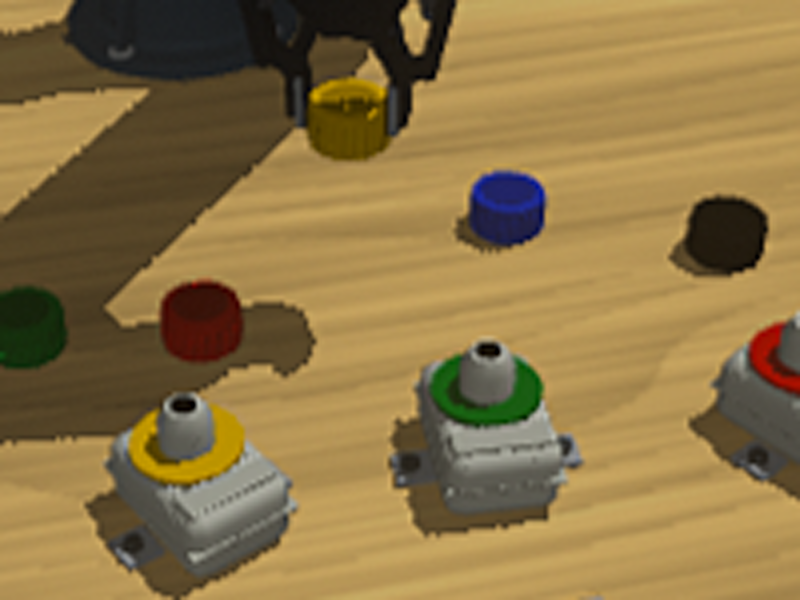

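```bash
python3 -m inch '[[[0,0,0],[0.0367,0,-0.0094],0],[[0,0,0],[0.0367,0,-0.0094],0],[[0,0,0],[0.0367,0,-0.0094],0],[[0,0,0],[0.0367,0,-0.0094],0],[[0,0,0],[0.0367,0,-0.0094],0],[[0,0,0],[0.0367,0,-0.0094],0],[[0,0,0],[0,0,0],0],[[0,0,0],[0,0,0],0]]'; python3 d.py .605,-.096,.079 .605,-.096,.0655
```

```text
t: 10.35
position: [0.6035, -0.096, 0.1337]
tool_rot: [[0.907, -0.005, 0.42], [-0.42, 0.002, 0.907], [-0.005, -1.0, -0.0]]
force: [-0.4, 0.8, -0.5]
gripper_width: 0.0534
t 10.35 p [ 0.6035 -0.096   0.1337] w 0.0534 F [-0.4  0.8 -0.5] j [-0.34  0.63  1.55  0.    0.96 -1.48]
[0.605, -0.096, 0.079] shift mm [ 1.6 54.7  0.6] len 55
[0.605, -0.096, 0.0655] shift mm [ 0.1 13.5  0. ] len 13
```

```bash
python3 -m inch '[[[0,0,0],[0,0.02,0],0],[[0,0,0],[0,0.02,0],0],[[0,0,0],[0,0.011,0],0],[[0,0,0],[0,0.003,0],0],[[0,0,0],[0,0,0],0],[[0,0,0],[0,0,0],0]]'; python3 d.py .605,-.096,.0655; python3 snap.py scene 160 160 306 270 y2.png
```

```text
t: 10.95
position: [0.605, -0.0958, 0.0829]
tool_rot: [[0.908, 0.001, 0.419], [-0.419, -0.0, 0.908], [0.001, -1.0, 0.0]]
force: [0.4, -0.2, -1.3]
gripper_width: 0.0528
t 10.95 p [ 0.605  -0.0958  0.0829] w 0.0528 F [ 0.4 -0.2 -1.3] j [-0.34  0.7   1.58  0.    0.86 -1.48]
[0.605, -0.096, 0.0655] shift mm [ 0.1 17.4 -0.2] len 17
```

View pics/y2.png

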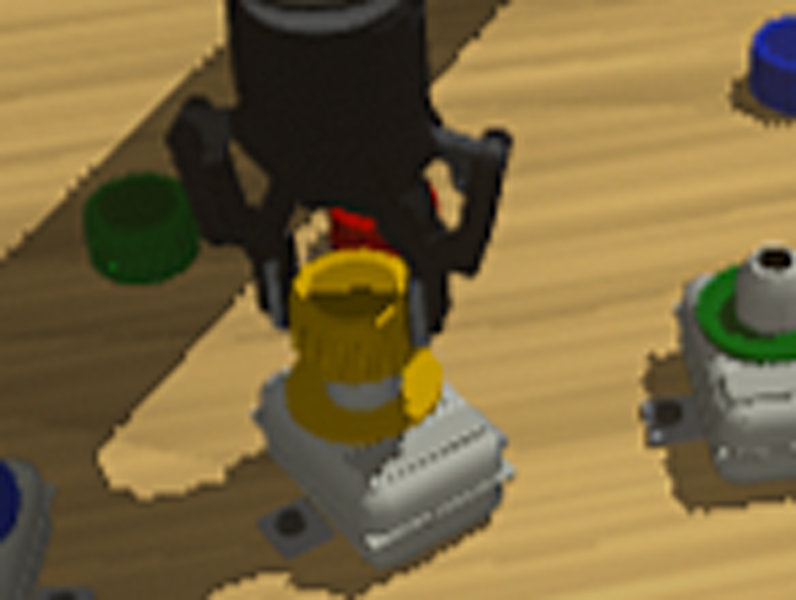

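The yellow cap is centred over the neck, with the neck visible under its rim at (226,231). I'll lower it 17 mm and release.

```bash
python3 -m inch '[[[0,0,0],[0,0.012,0],0],[[0,0,0],[0,0.005,0],0],[[0,0,0],[0,0,0],0],[[0,0,0],[0,0,0],0]]';  python3 d.py; python3 -m inch '[[[0,0,0],[0,0,0],0.7],[[0,0,0],[0,0,0],1],[[0,0,0],[0,0,0],1],[[0,0,0],[0,0,0],1],[[0,0,0],[0,-0.02,0],1],[[0,0,0],[0,-0.04,0],1],[[0,0,0],[0,-0.04,0],1],[[0,0,0],[0,0,0],1],[[0,0,0],[0,0,0],1]]'; python3 d.py .425,-.181,.1  .425,-.181,.006; python3 snap.py scene 160 160 306 270 y3.png
```

```text
t: 11.4
position: [0.6046, -0.0959, 0.0654]
tool_rot: [[0.908, -0.0, 0.419], [-0.419, 0.0, 0.908], [-0.0, -1.0, -0.0]]
force: [-1.0, -0.4, 2.5]
gripper_width: 0.053
t 11.4 p [ 0.6046 -0.0959  0.0654] w 0.053 F [-1.  -0.4  2.5] j [-0.34  0.73  1.59  0.    0.82 -1.48]
t: 12.3
position: [0.6052, -0.096, 0.1664]
tool_rot: [[0.908, 0.002, 0.419], [-0.419, -0.001, 0.908], [0.002, -1.0, 0.0]]
force: [0.4, -0.3, -0.4]
gripper_width: 0.0851
t 12.3 p [ 0.6052 -0.096   0.1664] w 0.0851 F [ 0.4 -0.3 -0.4] j [-0.34  0.59  1.53 -0.    1.02 -1.48]
[0.425, -0.181, 0.1] shift mm [-128.1   66.1 -152.7] len 210
[0.425, -0.181, 0.006] shift mm [-0.2 94.  -0. ] len 94
```

View pics/y3.png

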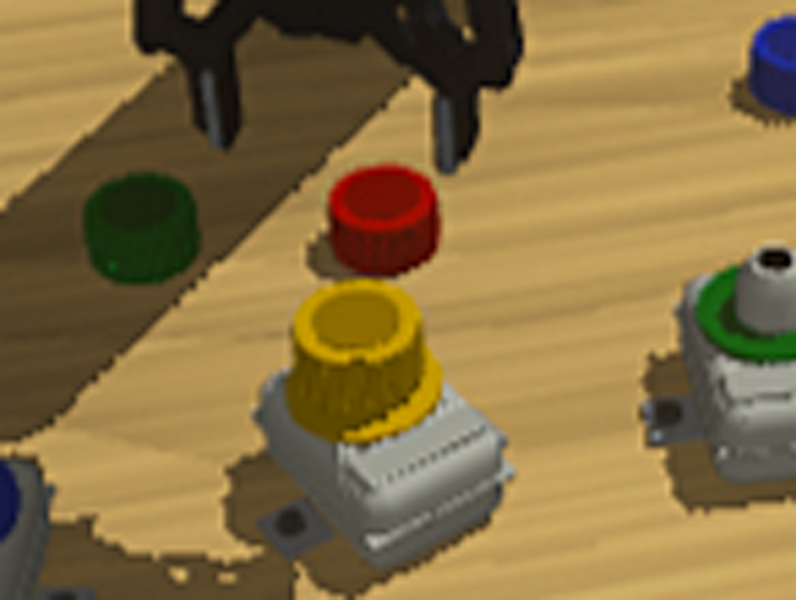

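Yellow is seated and level, with its top at (226,219). Green next.

```bash
python3 -m inch '[[[0,0,0],[-0.0256,0.0132,-0.0305],1],[[0,0,0],[-0.0256,0.0132,-0.0305],1],[[0,0,0],[-0.0256,0.0132,-0.0305],1],[[0,0,0],[-0.0256,0.0132,-0.0305],1],[[0,0,0],[-0.0256,0.0132,-0.0305],1],[[0,0,0],[0,0,0],1],[[0,0,0],[0,0,0],1],[[0,0,0],[0,0,0],1]]'; python3 d.py .425,-.181,.006
```

```text
t: 13.15
position: [0.4255, -0.1808, 0.099]
tool_rot: [[0.908, 0.0, 0.419], [-0.419, -0.0, 0.908], [0.0, -1.0, 0.0]]
force: [0.2, -0.3, 0.5]
gripper_width: 0.0855
t 13.15 p [ 0.4255 -0.1808  0.099 ] w 0.0855 F [ 0.2 -0.3  0.5] j [-0.64  0.54  1.95  0.    0.64 -1.78]
[0.425, -0.181, 0.006] shift mm [-0.4 93.  -0.4] len 93
```

```bash
python3 -m inch '[[[0,0,0],[0,0.03,0],1],[[0,0,0],[0,0.03,0],1],[[0,0,0],[0,0.022,0],1],[[0,0,0],[0,0.011,0],1],[[0,0,0],[0,0,0],1],[[0,0,0],[0,0,0],0.4],[[0,0,0],[0,0,0],0],[[0,0,0],[0,0,0],0],[[0,0,0],[0,0,0],0],[[0,0,0],[0,0,0],0],[[0,0,0],[0,0,0],0],[[0,0,0],[0,0,0],0]]'; python3 -m inch '[[[0,0,0],[0,-0.02,0],0],[[0,0,0],[0,-0.04,0],0],[[0,0,0],[0,-0.04,0],0],[[0,0,0],[0,-0.03,0],0],[[0,0,0],[0,0,0],0],[[0,0,0],[0,0,0],0]]'; python3 d.py .602,.088,.136 .602,.088,.083; python3 snap.py scene 100 120 300 270 n1.png
```

```text
t: 14.35
position: [0.4253, -0.181, 0.0077]
tool_rot: [[0.908, 0.002, 0.42], [-0.42, -0.001, 0.908], [0.003, -1.0, -0.0]]
force: [0.8, 0.9, 6.7]
gripper_width: 0.0527
t: 14.95
position: [0.4247, -0.1808, 0.1372]
tool_rot: [[0.908, 0.002, 0.419], [-0.419, -0.001, 0.908], [0.002, -1.0, -0.001]]
force: [-0.1, -0.1, -1.2]
gripper_width: 0.0531
t 14.95 p [ 0.4247 -0.1808  0.1372] w 0.0531 F [-0.1 -0.1 -1.2] j [-0.65  0.47  1.93 -0.    0.74 -1.78]
[0.602, 0.088, 0.136] shift mm [ 48.2   1.2 318.4] len 322
[0.602, 0.088, 0.083] shift mm [-0.1 53.   0. ] len 53
```

View pics/n1.png

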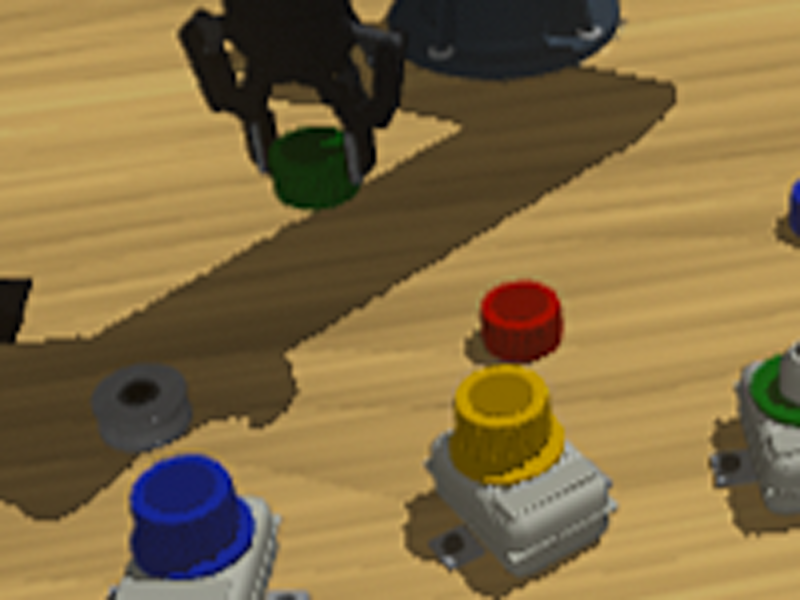

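```bash
python3 -m inch '[[[0,0,0],[0.006,0,0.0398],0],[[0,0,0],[0.006,0,0.0398],0],[[0,0,0],[0.006,0,0.0398],0],[[0,0,0],[0.006,0,0.0398],0],[[0,0,0],[0.006,0,0.0398],0],[[0,0,0],[0.006,0,0.0398],0],[[0,0,0],[0.006,0,0.0398],0],[[0,0,0],[0.006,0,0.0398],0],[[0,0,0],[0,0,0],0],[[0,0,0],[0,0,0],0]]'; python3 d.py .602,.088,.083
```

```text
t: 16.0
position: [0.6004, 0.089, 0.1339]
tool_rot: [[0.909, -0.005, 0.418], [-0.418, -0.0, 0.909], [-0.004, -1.0, -0.002]]
force: [0.1, 0.4, -0.4]
gripper_width: 0.0533
t 16.0 p [0.6004 0.089  0.1339] w 0.0533 F [ 0.1  0.4 -0.4] j [-0.04  0.63  1.56 -0.    0.96 -1.18]
[0.602, 0.088, 0.083] shift mm [ 2.1 50.9 -0.2] len 51
```

```bash
python3 -m inch '[[[0,0,0],[0.001,0.02,0],0],[[0,0,0],[0,0.02,0],0],[[0,0,0],[0,0.01,0],0],[[0,0,0],[0,0.003,0],0],[[0,0,0],[0,0,0],0],[[0,0,0],[0,0,0],0]]'; python3 d.py .602,.088,.0655; python3 snap.py scene 230 150 376 260 n2.png
```

```text
t: 16.6
position: [0.603, 0.0874, 0.0839]
tool_rot: [[0.908, 0.001, 0.42], [-0.42, -0.0, 0.908], [0.001, -1.0, 0.0]]
force: [1.0, 0.5, -0.6]
gripper_width: 0.0529
t 16.6 p [0.603  0.0874 0.0839] w 0.0529 F [ 1.   0.5 -0.6] j [-0.04  0.7   1.59 -0.    0.85 -1.18]
[0.602, 0.088, 0.0655] shift mm [-1.1 18.4  0.1] len 18
```

View pics/n2.png

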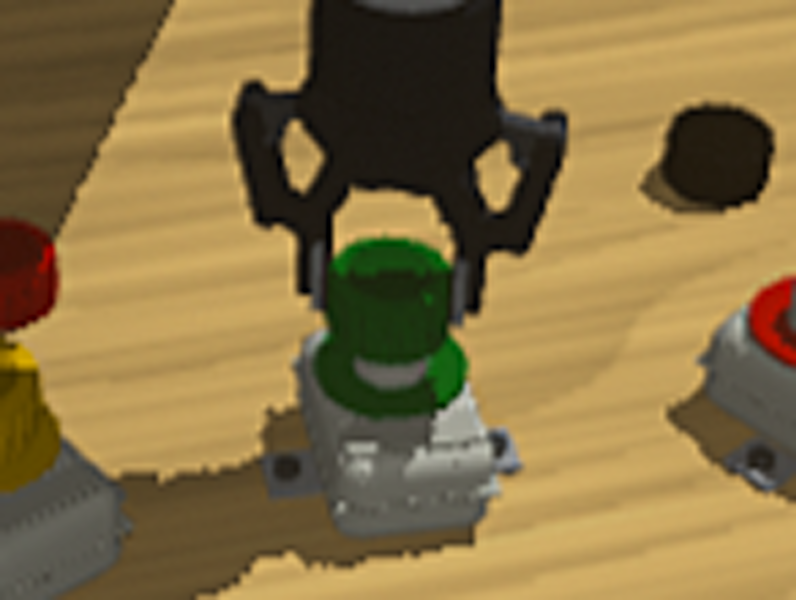

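The green cap is centred over the green neck, which shows at (302,218). I'll lower and release.

```bash
python3 -m inch '[[[0,0,0],[0,0.012,0],0],[[0,0,0],[0,0.006,0],0],[[0,0,0],[0,0,0],0],[[0,0,0],[0,0,0],0]]';  python3 d.py; python3 -m inch '[[[0,0,0],[0,0,0],0.7],[[0,0,0],[0,0,0],1],[[0,0,0],[0,0,0],1],[[0,0,0],[0,0,0],1],[[0,0,0],[0,-0.02,0],1],[[0,0,0],[0,-0.04,0],1],[[0,0,0],[0,-0.04,0],1],[[0,0,0],[0,0,0],1],[[0,0,0],[0,0,0],1]]'; python3 d.py .448,-.062,.1  .448,-.062,.006; python3 snap.py scene 180 150 326 260 n3.png
```

```text
t: 17.05
position: [0.6026, 0.0879, 0.0657]
tool_rot: [[0.908, 0.0, 0.419], [-0.419, -0.0, 0.908], [0.0, -1.0, -0.0]]
force: [-1.2, -0.4, 4.9]
gripper_width: 0.0529
t 17.05 p [0.6026 0.0879 0.0657] w 0.0529 F [-1.2 -0.4  4.9] j [-0.04  0.73  1.6  -0.    0.82 -1.18]
t: 17.95
position: [0.6031, 0.0879, 0.1664]
tool_rot: [[0.908, 0.002, 0.419], [-0.419, -0.0, 0.908], [0.002, -1.0, 0.001]]
force: [-0.4, 0.7, 0.1]
gripper_width: 0.0853
t 17.95 p [0.6031 0.0879 0.1664] w 0.0853 F [-0.4  0.7  0.1] j [-0.04  0.58  1.54 -0.    1.02 -1.18]
[0.448, -0.062, 0.1] shift mm [ -78.1   66.  -201.1] len 226
[0.448, -0.062, 0.006] shift mm [-0.2 94.  -0.1] len 94
```

View pics/n3.png

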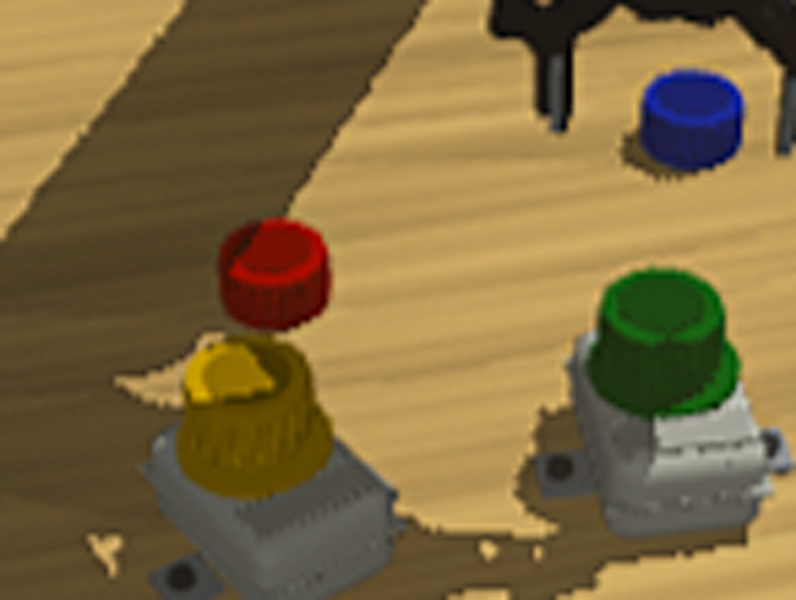

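Green is seated level, with its top at (301,206). The red cap is undisturbed at (230,200).

```bash
python3 -m inch '[[[0,0,0],[-0.013,0.011,-0.0335],1],[[0,0,0],[-0.013,0.011,-0.0335],1],[[0,0,0],[-0.013,0.011,-0.0335],1],[[0,0,0],[-0.013,0.011,-0.0335],1],[[0,0,0],[-0.013,0.011,-0.0335],1],[[0,0,0],[-0.013,0.011,-0.0335],1],[[0,0,0],[0,0,0],1],[[0,0,0],[0,0,0],1],[[0,0,0],[0,0,0],1]]'; python3 d.py .448,-.062,.006
```

```text
t: 18.9
position: [0.4482, -0.0616, 0.099]
tool_rot: [[0.908, 0.0, 0.419], [-0.419, 0.0, 0.908], [0.0, -1.0, 0.0]]
force: [0.4, -0.4, 0.3]
gripper_width: 0.0853
t 18.9 p [ 0.4482 -0.0616  0.099 ] w 0.0853 F [ 0.4 -0.4  0.3] j [-0.38  0.54  1.98  0.    0.63 -1.52]
[0.448, -0.062, 0.006] shift mm [-0.1 93.  -0.4] len 93
```

```bash
python3 -m inch '[[[0,0,0],[0,0.03,0],1],[[0,0,0],[0,0.03,0],1],[[0,0,0],[0,0.022,0],1],[[0,0,0],[0,0.011,0],1],[[0,0,0],[0,0,0],1],[[0,0,0],[0,0,0],0.4],[[0,0,0],[0,0,0],0],[[0,0,0],[0,0,0],0],[[0,0,0],[0,0,0],0],[[0,0,0],[0,0,0],0],[[0,0,0],[0,0,0],0],[[0,0,0],[0,0,0],0]]'; python3 -m inch '[[[0,0,0],[0,-0.02,0],0],[[0,0,0],[0,-0.04,0],0],[[0,0,0],[0,-0.04,0],0],[[0,0,0],[0,-0.04,0],0],[[0,0,0],[0,0,0],0],[[0,0,0],[0,0,0],0]]'; python3 d.py .624,.287,.146 .624,.287,.083; python3 snap.py scene 160 100 360 250 r1.png
```

```text
t: 20.1
position: [0.4483, -0.0621, 0.0077]
tool_rot: [[0.908, 0.003, 0.419], [-0.419, -0.001, 0.908], [0.003, -1.0, 0.0]]
force: [0.1, 1.2, 6.7]
gripper_width: 0.0522
t: 20.7
position: [0.4479, -0.0621, 0.1477]
tool_rot: [[0.908, 0.003, 0.419], [-0.419, -0.001, 0.908], [0.004, -1.0, 0.0]]
force: [-0.5, -0.5, -0.8]
gripper_width: 0.0525
t 20.7 p [ 0.4479 -0.0621  0.1477] w 0.0525 F [-0.5 -0.5 -0.8] j [-0.39  0.44  1.94 -0.    0.76 -1.52]
[0.624, 0.287, 0.146] shift mm [ 13.4   1.8 390.8] len 391
[0.624, 0.287, 0.083] shift mm [-0.2 63.  -0. ] len 63
```

View pics/r1.png

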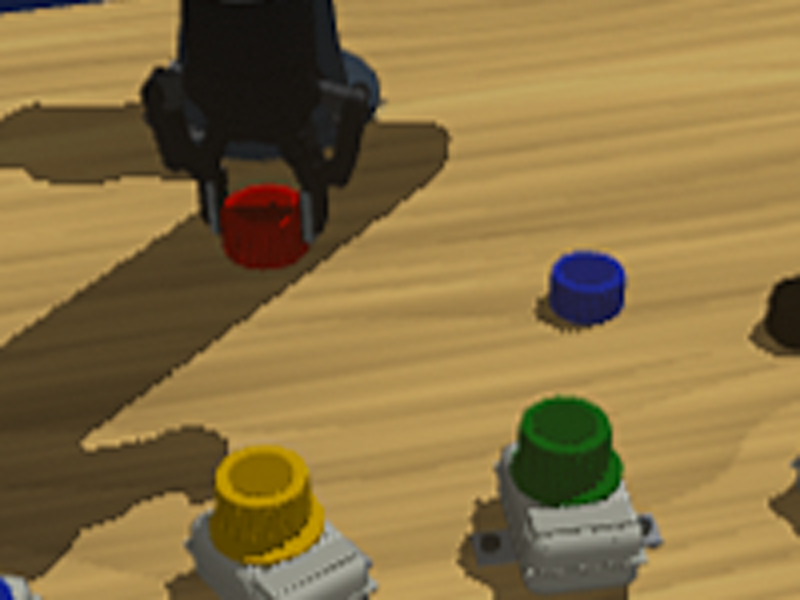

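```bash
python3 -m inch '[[[0,0,0],[0.0014,0,0.0391],0],[[0,0,0],[0.0014,0,0.0391],0],[[0,0,0],[0.0014,0,0.0391],0],[[0,0,0],[0.0014,0,0.0391],0],[[0,0,0],[0.0014,0,0.0391],0],[[0,0,0],[0.0014,0,0.0391],0],[[0,0,0],[0.0014,0,0.0391],0],[[0,0,0],[0.0014,0,0.0391],0],[[0,0,0],[0.0014,0,0.0391],0],[[0,0,0],[0.0014,0,0.0391],0],[[0,0,0],[0,0,0],0],[[0,0,0],[0,0,0],0]]'; python3 d.py .624,.287,.083
```

```text
t: 21.95
position: [0.6226, 0.2874, 0.1433]
tool_rot: [[0.908, -0.005, 0.418], [-0.418, -0.002, 0.908], [-0.004, -1.0, -0.004]]
force: [-1.3, -0.5, -1.2]
gripper_width: 0.0521
t 21.95 p [0.6226 0.2874 0.1433] w 0.0521 F [-1.3 -0.5 -1.2] j [ 0.27  0.71  1.34 -0.    1.1  -0.87]
[0.624, 0.287, 0.083] shift mm [ 1.7 60.3  0.4] len 60
```

```bash
python3 -m inch '[[[0,0,0],[0,0.025,0],0],[[0,0,0],[0,0.02,0],0],[[0,0,0],[0,0.014,0],0],[[0,0,0],[0,0.004,0],0],[[0,0,0],[0,0,0],0],[[0,0,0],[0,0,0],0]]'; python3 d.py .624,.287,.0655; python3 snap.py scene 310 140 456 250 r2.png
```

```text
t: 22.55
position: [0.6247, 0.287, 0.084]
tool_rot: [[0.908, 0.001, 0.42], [-0.42, 0.0, 0.908], [0.001, -1.0, 0.001]]
force: [-0.4, -0.0, -0.9]
gripper_width: 0.0524
t 22.55 p [0.6247 0.287  0.084 ] w 0.0524 F [-0.4 -0.  -0.9] j [ 0.27  0.78  1.37 -0.    0.99 -0.87]
[0.624, 0.287, 0.0655] shift mm [-0.7 18.5 -0.3] len 19
```

View pics/r2.png

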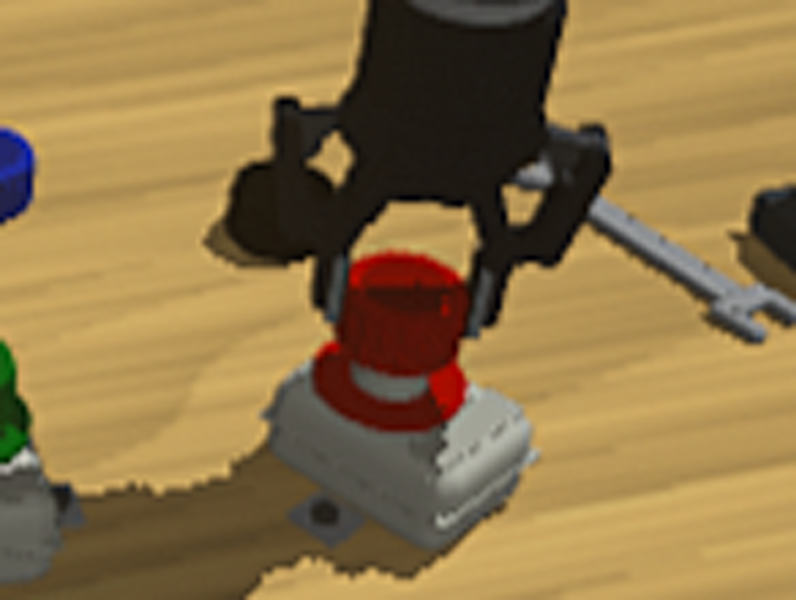

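The red cap is over the red neck, which shows at (382,209). I'll lower and release.

```bash
python3 -m inch '[[[0,0,0],[0,0.012,0],0],[[0,0,0],[0,0.006,0],0],[[0,0,0],[0,0,0],0],[[0,0,0],[0,0,0],0]]';  python3 d.py; python3 -m inch '[[[0,0,0],[0,0,0],0.7],[[0,0,0],[0,0,0],1],[[0,0,0],[0,0,0],1],[[0,0,0],[0,0,0],1],[[0,0,0],[0,-0.02,0],1],[[0,0,0],[0,-0.04,0],1],[[0,0,0],[0,-0.04,0],1],[[0,0,0],[0,0,0],1]]'; python3 d.py .35,.5,.23
```

```text
t: 23.0
position: [0.6242, 0.2872, 0.0658]
tool_rot: [[0.908, 0.0, 0.419], [-0.419, -0.0, 0.908], [0.0, -1.0, 0.0]]
force: [-1.9, -0.4, 4.0]
gripper_width: 0.0522
t 23.0 p [0.6242 0.2872 0.0658] w 0.0522 F [-1.9 -0.4  4. ] j [ 0.27  0.81  1.38 -0.    0.96 -0.87]
t: 23.8
position: [0.6284, 0.2885, 0.1721]
tool_rot: [[0.908, 0.013, 0.419], [-0.419, 0.004, 0.908], [0.01, -1.0, 0.009]]
force: [0.8, 0.2, 0.3]
gripper_width: 0.0857
t 23.8 p [0.6284 0.2885 0.1721] w 0.0857 F [0.8 0.2 0.3] j [ 0.27  0.68  1.32  0.    1.14 -0.87]
[0.35, 0.5, 0.23] shift mm [-340.8  -60.7   75.8] len 354
```

Now I'll retreat so both cameras have a clear view for the final check.

```bash
python3 -m inch '[[[0,0,0],[-0.034,-0.006,0.0076],1],[[0,0,0],[-0.034,-0.006,0.0076],1],[[0,0,0],[-0.034,-0.006,0.0076],1],[[0,0,0],[-0.034,-0.006,0.0076],1],[[0,0,0],[-0.034,-0.006,0.0076],1],[[0,0,0],[-0.034,-0.006,0.0076],1],[[0,0,0],[-0.034,-0.006,0.0076],1],[[0,0,0],[-0.034,-0.006,0.0076],1],[[0,0,0],[-0.034,-0.006,0.0076],1],[[0,0,0],[-0.034,-0.006,0.0076],1],[[0,0,0],[0,0,0],1],[[0,0,0],[0,0,0],1]]'
python3 - <<'E'
from proj import *
T=r.get_image('top');S=r.get_image('scene');np.save('topF.npy',T);np.save('sceneF.npy',S)
cv2.imwrite('pics/fS.png',cv2.resize(S[140:300,110:420,::-1],None,fx=2.55,fy=2.55,interpolation=cv2.INTER_CUBIC))
cv2.imwrite('pics/fT.png',cv2.resize(T[80:260,90:420,::-1],None,fx=2.4,fy=2.4,interpolation=cv2.INTER_CUBIC))
# inner top disc: expected top-centre pixel at z .088
for c,p in dict(blue=(.635,-.278),yellow=(.605,-.096),green=(.602,.088),red=(.624,.287)).items():
    print(c,'exp top disc px',proj('top',[*p,.088]).round(1),proj('scene',[*p,.088]).round(1))
E
```

```text
t: 25.0
position: [0.3466, 0.499, 0.225]
tool_rot: [[0.909, 0.0, 0.418], [-0.418, -0.001, 0.909], [0.0, -1.0, -0.0]]
force: [0.7, -0.1, -0.4]
gripper_width: 0.0852
blue exp top disc px [387.9 117.5] [143.8 241.1]
yellow exp top disc px [303.8 133.3] [224.4 218.4]
green exp top disc px [217.9 136.8] [300.7 204.9]
red exp top disc px [124.7 128.9] [382.5 197.4]
```

View pics/fS.png

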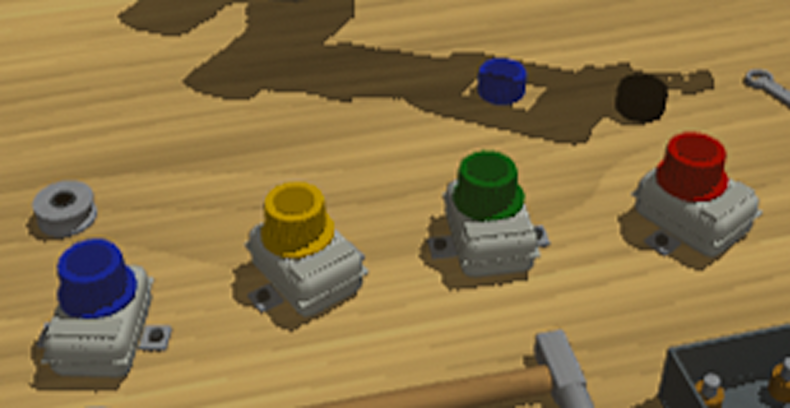

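View pics/fT.png

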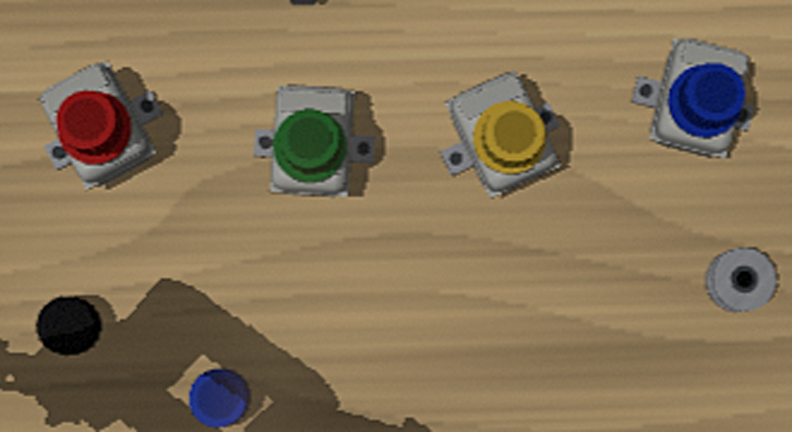

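The view shows all four caps on their colours, and the black cap, pulley and spare blue cap are unmoved. I'll triangulate the top discs to check seating height.

```bash
python3 - <<'E'
from proj import *
T=np.load('topF.npy');S=np.load('sceneF.npy')
o={}
for n,im,g in(('top',T,dict(blue=(388,118),yellow=(303,135),green=(218,138),red=(128,129))),('scene',S,dict(blue=(146,242),yellow=(226,219),green=(301,206),red=(383,200)))):
    gb=im.astype(np.uint8)
    for c,(x,y) in g.items():
        # darker inner disc: grow from seed by colour similarity
        m=np.zeros((im.shape[0]+2,im.shape[1]+2),np.uint8)
        sm=cv2.medianBlur(gb,3)
        cv2.floodFill(sm.copy(),m,(x,y),0,(12,)*3,(12,)*3,4|cv2.FLOODFILL_FIXED_RANGE|cv2.FLOODFILL_MASK_ONLY|(1<<8))
        M=cv2.moments(m[1:-1,1:-1],True);b=cv2.boundingRect(m[1:-1,1:-1])
        o[c,n]=(M['m10']/M['m00'],M['m01']/M['m00']);print(c,n,np.round(o[c,n],1),M['m00'],b)
for c in RG: 
    t,g=tri(o[c,'top'],o[c,'scene']);print(c,t.round(4),round(g,4))
# unmoved check
for c,(x,y) in(('black',(119,215)),('pulley',(399,196))):
    for im in(np.load('top0.npy'),T):
        h=im[y-20:y+20,x-20:x+20]; gray=cv2.cvtColor(h,cv2.COLOR_RGB2GRAY);sat=cv2.cvtColor(h,cv2.COLOR_RGB2HSV)[...,1]
        m=((gray<30) if c=='black' else (sat<50)).astype(np.uint8);M=cv2.moments(m,True);print(c,M['m00'],round(x-20+M['m10']/M['m00'],1),round(y-20+M['m01']/M['m00'],1))
E
python3 - <<'E'
import numpy as np,cv2
T=np.load('topF.npy');S=np.load('sceneF.npy')
a=cv2.resize(T[105:155,100:155,::-1],(400,364),interpolation=cv2.INTER_CUBIC);b=cv2.resize(S[185:235,355:410,::-1],(400,364),interpolation=cv2.INTER_CUBIC)
cv2.imwrite('pics/red.png',np.hstack([a,b]))
E
```

```text
blue top [387.9 117.8] 239.0 (380, 110, 17, 17)
yellow top [304.  134.6] 235.0 (296, 126, 17, 18)
green top [219.5 136.8] 288.0 (210, 127, 22, 20)
red top [125.2 129.2] 241.0 (117, 121, 17, 17)
blue scene [144.6 241.6] 167.0 (136, 236, 18, 12)
yellow scene [224.8 218.5] 133.0 (217, 214, 16, 10)
green scene [300.7 205.3] 140.0 (293, 200, 16, 11)
red scene [382.8 197.9] 119.0 (375, 194, 16, 9)
blue [ 0.6347 -0.2776  0.0862] 0.0018
yellow [ 0.6027 -0.0956  0.0858] 0.0018
green [0.6024 0.0862 0.0874] 0.0034
red [0.624  0.2872 0.0862] 0.0014
black 497.0 118.3 215.2
black 506.0 118.3 215.4
pulley 608.0 398.4 196.2
pulley 611.0 398.4 196.2
```

View pics/red.png

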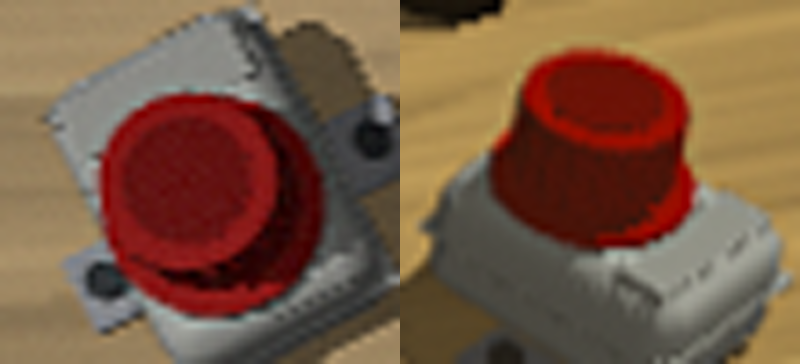

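All four cap tops triangulate to 86–87 mm against the expected 88 mm, and they are centred on their necks. The black cap and pulley haven't moved.

```bash
python3 -c "
from bench import r
print(r.job_done())"
```

```text
the job is handed in; nothing more can be done
None
```

All four coloured caps are on their matching reservoirs, released, and the arm is clear. I handed the job in at about 25 s of the 96 s allowed. For blue I used the cap farther from the base (0.51 m, against 0.42 m for its look-alike).

- **Seating:** the cap tops triangulate to 86–87 mm, against 88 mm for fully seated. They lie within about 3 mm of the measured neck axes and look level in both cameras.
- **Left alone:** the black cap and pulley are within 0.2 px of where they started, and the spare blue cap shows no visible movement.
- **Forces:** the highest reading I saw was about 8 N, as the fingers closed on the caps.
- **Disagreements:** my first estimate of the red neck from its dark hole had the two views about 7 mm apart, so I used the collar measurement instead. My first by-eye reading of the finished red cap was 3 px off, but the measured disc agreed to within 1 px.

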